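# Zigzag stack of remote-tidy trays on the TV cabinet

## Task

Put the TV cabinet's tidy back together as a zigzag stack: set the green tray on the blue base, shifted along it as far as its foot allows away from the two batteries so that they stay uncovered, let go of it, and then set the orange tray with the remote on the green one, shifted back the other way as far as it goes, so that it ends straight above the base. Each tray must lie level with the foot under it down inside the rim of the tray below. Set the trays down rather than dropping them, and leave the racket, ashtray, phone stand and cup where they are.

Things in the scene. Friction and masses are not known exactly. Their poses are not given: they have to be found in the camera images.
- base_center (a point): blue base tray, stuck down, any yaw (mm). Same shape as the loose trays: 150 x 60, 44 high. Origin at its middle, 22 above the table; z up, x along the 150 length TOWARDS the end with two yellow AAA batteries lying crosswise low inside (x 50 to 71), y across. A tray seated on it has its centre 36 higher and can shift 33 either way in x, 2.5 in y. Wanted: green at x = -33 (-26 or beyond is good).
- green_center (a point): loose green tray, 150 x 60, 44 high (mm), both ends alike, a black pen fixed lengthwise low inside, 0.10 to 0.20 kg. Origin at its middle, 22 above its foot's underside; x along the 150 length, y across the 60 width (grasp across it, outside walls upright), z up. Starts upright on the table, left or right of the base.
- orange_center (a point): loose orange tray of the same shape, 0.12 to 0.24 kg, both ends alike, a black remote control fixed low inside. Origin and axes as for green. Starts upright on the table, on the other side of the base from green. At the end its centre is 36 mm above green's and 33 (at least 26) along it back towards the battery end. Only friction keeps green from sliding if pushed.
- green: the green tray again, origin under its middle. Shape of all three trays (mm): walls 4 thick, inside mouth 142 x 52, 32 deep; below the 4 thick floor plate a central foot 76 x 47, 8 high, on which it stands. On another tray the foot drops 8 into the mouth and the floor plate rests on the rim.
- orange: the orange tray again, origin under its middle (underside of the foot).
- racket: loose blue mosquito racket lying flat beyond the base, 460 long, head 240 x 190, up to 31 high; x points along the handle, y across; origin at its underside's level, 45 to the robot's side (y) of the neck; the head's middle is at x = -120, y = -45. Bystander.
- ashtray: loose green glass ashtray, 96 across, 34 high, on the robot's side of the base; origin under its middle. Bystander.
- stand: loose folded aluminium phone stand, about 100 x 70 x 16 high, on the robot's side of the base; origin under its middle. Bystander.
- cup: loose white tea cup, 64 across, 55 high, beyond the left-hand tray; origin under its middle. Bystander.
There are look-alikes about, which are no part of the job. There is more than one size of the green; the one meant has the size given above. There is more than one size of the orange; the job needs the larger.

How it is judged:
By the outcome, as a careful person would: the job done as asked, in the order asked, and still so for the second after the job is handed in, with the robot touching nothing.
It also fails if it takes over 58 s, if anything falls off the work surface, if the arm or the gripper's body presses on something with over 40 N, if the wrist force passes 120 N, or if a joint passes its speed limit or range.

## Robot

A 7-joint arm with a two-finger parallel gripper is mounted at the origin on the work surface. World frame = base frame: x ahead of the robot, y to its left, z up, the work surface at z = 0. Lengths are in m, angles in rad, forces in N, time in s.
With the tool pointing down it reaches from about 0.4 to 0.875 m from the base axis. Payload 19.3 kg.
Tool frame: the origin (TCP) lies midway between the tips of the shut fingers; the grasp point (between the pads) lies 19 mm behind it (tcp_to_grasp is the z of the grasp point in the tool frame, in m); z points along the fingers, y is the line along which they close (so a half turn about z gives the same grasp; the last joint's range is limited). The gripper opens to 85 mm and grips with 20 to 120 N. Pads are 22 mm wide; open, the fingers measure 114 mm over their backs; the gripper's body (76 mm by 85 mm) begins 54 mm behind the grasp point. The pads swing forward as they close: fully open they stand 13 mm farther back than shut.
Start: joints at [1.059, 0.521, -0.036, 1.599, 0.021, 1.021, -0.113], TCP at [0.267, -0.565, 0.211] pointing down, gripper open.
Joint ranges: [-2.91, 2.91], [-0.3, 2.13], [-1.5, 1.42], [0.17, 2.43], [-1.26, 4.41], [0.16, 1.93], [-2.52, 2.52]. Speed limits (rad/s): [1.89, 1.89, 2.39, 2.39, 3.01, 3.01, 3.01].

## Interface

Orientations are given as [roll, pitch, yaw] about the fixed x, y, z axes, in that order (R = Rz(yaw) Ry(pitch) Rx(roll)).
In Python, from workcell import * gives the robot as it stands.
- The arm moves only by the tool send_rows, never from a script. Its argument "increments" is a list of rows, each a list of 3 entries, a list of its own where there are three numbers: the shift along the tool's x, y, z in mm, then the turn, a rotation vector about the tool's x, y, z in degrees, then the gripper's target within -1 to 1 (fully open at 1, half-way at 0, shut at -1). In form: [[[x, y, z], [wx, wy, wz], grip], ...]. A call has 1 to 10 rows; each row is the pose to reach, as a shift and turn from the pose commanded when the call began, along the tool's axes at that moment; what a row does not reach only later rows make up. A row lasts 1/10 s, in which the tool goes at most 50 mm and 8.59 degrees, less where a joint would pass 70% of its speed; a pose out of reach is approached as far as the arm can. A call with a gripper value outside its range is refused whole. The fingers move at their own pace and stop on an object; "newtons" is the grip in N (left out, the last holds). Time passes only in rows, so rows that repeat a pose let the fingers close. It gives the time, the measured TCP pose, the force, the opening and the grip force at its end, in the units of the state.
- observe(): the state, without advancing time (a new reading comes with each control period).
- grab_frame(name): name is "scene" or "top" or "wrist"; returns the picture (420x560x3 uint8, blue, green, red); there is no depth.
- camera_params(name): a dict with "fovy" (degrees; the focal length in pixels is half the picture's height over the tangent of half this angle, whatever the lens; pixels are square), "cx", "cy" (the principal point, pixels), "distortion" ([k1, k2, p1, p2, k3] as OpenCV has them; the pictures are not rectified), "extrinsics" (4x4, takes a point from world to camera coordinates). Camera axes: x right, y down, z forward; pixel columns grow to the right and rows downward; lengths in m; the calibration is good to about 2 mm. A picture is of the moment at which its call begins: read the wrist's pose just before it. camera_params takes no time and is no camera call; for the wrist camera it gives the pose at the moment of the call.
- job_done(): hands the job in; it is judged then, once.
The state is a dict: "clock": time; "qpos": joint angles; "qd": joint speeds; "joint_efforts": joint torques, N m; "position": TCP position; "tool_rot": TCP orientation; "force": force on the tool from outside, world axes, zero at the start; "moment": the same for the moment, N m; "grip_width": finger opening in m; "finger_force": force on a finger pad.
Only numpy, scipy, OpenCV 4.12 (cv2) and the standard library are available. Lean on these libraries where they do the work, as an engineer would, in place of code of your own. Each camera call takes 0.05 s, during which the arm holds its last target. There are 200 camera calls.

## Working session

There is one attempt and no reset: what is moved stays moved. The work goes in short steps, Python scripts to look and compute and a tool call to move; the robot and the scene stay as the last step left them, time stands still between calls to the robot, and variables do not carry over. Pictures are saved under pics/ and viewed, at most 10 in all, crops included, and the job is handed in when it is done.

Besides the shell and the picture viewer there is one more tool, called after ">>>" as name(argument=value, ...) on one line, values as JSON. send_rows: Moves the arm, as the interface text tells. Its arguments: {"type":"object","properties":{"increments":{"type":"array"},"newtons":{"type":"number"}},"required":["increments"]}

```bash
ls; mkdir -p pics; python3 - <<'E'
from workcell import *
import cv2,numpy as np
s=observe();print({k:np.round(v,3) for k,v in s.items()})
for n in("scene","top","wrist"):
    p=camera_params(n);print(n,p["fovy"],p["cx"],p["cy"],p["distortion"],np.round(p["extrinsics"],3).tolist())
a=grab_frame("top");b=grab_frame("scene")
cv2.imwrite("pics/top0.png",a);cv2.imwrite("pics/scene0.png",b)
E
```

```text
pics
{'clock': np.float64(0.0), 'qpos': array([ 1.059,  0.522, -0.036,  1.6  ,  0.021,  1.021, -0.113]), 'qd': array([-0.001,  0.001, -0.001,  0.   ,  0.002, -0.001,  0.001]), 'joint_efforts': array([ 0.0000e+00, -9.2713e+01,  1.9800e+00, -3.6994e+01,  1.8000e-02,
        8.0000e-03, -0.0000e+00]), 'position': array([ 0.267, -0.565,  0.21 ]), 'tool_rot': array([-3.14 ,  0.   ,  0.442]), 'force': array([ 0.345, -0.155, -0.169]), 'moment': array([ 0.038, -0.046, -0.048]), 'finger_force': np.float64(0.0), 'grip_width': np.float64(0.086)}
scene 45.30371372704093 277.7111797274616 195.17807833025566 [-0.03843155  0.          0.          0.          0.        ] [[0.441, 0.897, -0.02, -0.242], [0.561, -0.293, -0.774, -0.286], [-0.701, 0.33, -0.633, 1.698], [0.0, 0.0, 0.0, 1.0]]
top 45.806761759708124 277.6404278988049 212.47804007078267 [-0.18693022  0.          0.          0.          0.        ] [[0.012, -1.0, -0.002, 0.01], [-0.999, -0.012, -0.035, 0.541], [0.035, 0.002, -0.999, 1.17], [0.0, 0.0, 0.0, 1.0]]
wrist 58.05903658897833 278.4510870108046 207.42676616708212 [-0.09319007  0.          0.          0.          0.        ] [[0.428, -0.904, -0.001, -0.624], [-0.869, -0.413, 0.273, -0.037], [-0.247, -0.116, -0.962, 0.377], [0.0, 0.0, 0.0, 1.0]]
```

View pics/top0.png

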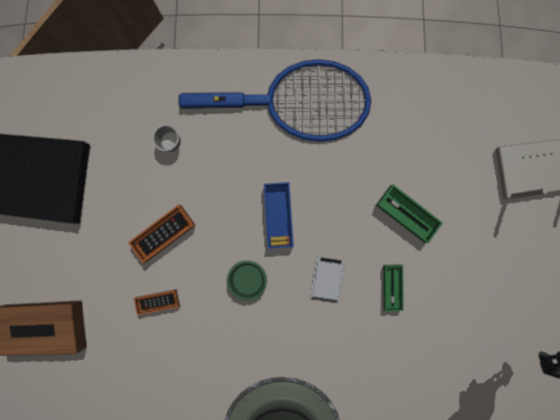

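View pics/scene0.png

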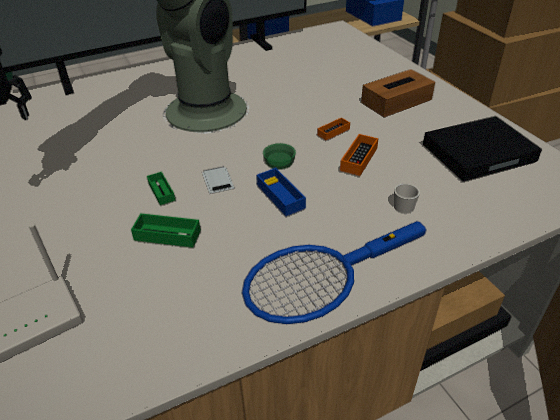

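The top view shows these candidates:
- **Base:** blue, at (278,215), with the batteries at its lower (robot-side) end near (280,241).
- **Green:** a large tray at (409,214), a small one at (393,287), and the round ashtray at (247,281). The large tray fits 150x60.
- **Orange:** a large tray at (162,234), a small one at (157,302), and a wooden box at (40,328). The larger tray is the one meant.

I'll measure them next.

```bash
cat > h.py <<'E'
from workcell import *
import cv2,numpy as np
def cam(n):
    p=camera_params(n);f=210/np.tan(np.radians(p["fovy"]/2))
    E=np.array(p["extrinsics"]);return np.array([[f,0,p["cx"]],[0,f,p["cy"]],[0,0,1]]),np.array(p["distortion"]),E
def toplane(px,c,z):
    K,D,E=c;u=cv2.undistortPoints(np.float64(px).reshape(-1,1,2),K,D).reshape(-1,2)
    d=np.c_[u,np.ones(len(u))]@E[:3,:3];C=-E[:3,:3].T@E[:3,3]
    return (C+d*((z-C[2])/d[:,2])[:,None])[:,:2],C
def mask(im,col):
    h=cv2.cvtColor(im,cv2.COLOR_BGR2HSV)
    lo,hi={"blue":((105,130,40),(130,255,255)),"green":((50,110,30),(85,255,255)),"orange":((3,150,60),(16,255,255))}[col]
    m=cv2.inRange(h,lo,hi);return cv2.morphologyEx(m,cv2.MORPH_CLOSE,np.ones((5,5),np.uint8))
def blobs(m,amin=300):
    return [c.reshape(-1,2) for c in cv2.findContours(m,cv2.RETR_EXTERNAL,cv2.CHAIN_APPROX_NONE)[0] if cv2.contourArea(c)>amin]
def tray(cnt,c,top=.044,bot=.008):
    """outline -> centre, yaw of long side; far edges of the outline are rim edges"""
    cnt=np.float64(cnt);cnt+=.5*(cnt-cnt.mean(0))/np.linalg.norm(cnt-cnt.mean(0),axis=1,keepdims=True)
    P,C=toplane(cnt,c,top)
    b=cv2.boxPoints(cv2.minAreaRect(np.float32(P*1000)))/1000
    e=max((b[1]-b[0],b[2]-b[1]),key=np.linalg.norm);yaw=np.arctan2(e[1],e[0])
    yaw=(yaw+np.pi/2)%np.pi-np.pi/2
    k=(C[2]-top)/(C[2]-bot);ctr=np.zeros(2);rep=[]
    for a,L in ((yaw,.15),(yaw+np.pi/2,.06)):
        u=np.array([np.cos(a),np.sin(a)]);q=P@u-C[:2]@u;lo,hi=q.min(),q.max()
        # predicted hi/lo: centre m: hi=max(m+L/2,k(m+L/2)), lo likewise
        f=lambda v,s:(v if v*s>0 else v/k)-s*L/2
        m1,m2=f(hi,1),f(lo,-1);rep+=[(hi-lo)*1e3,(m1-m2)*1e3]
        ctr+=u*((m1+m2)/2+C[:2]@u)
    return ctr,yaw,np.round(rep,1)
E
python3 - <<'E'
from h import *
im=cv2.imread("pics/top0.png");c=cam("top")
for col in("blue","green","orange"):
    for b in blobs(mask(im,col)):
        r=tray(b,c);print(col,b.mean(0).round(),np.round(r[0]*1e3,1),"yaw",np.degrees(r[1]).round(1),"ext,disagree",r[2])
cv2.imwrite("pics/crop0.png",cv2.resize(im[180:320,120:450],None,fx=2.4,fy=2.4,interpolation=cv2.INTER_CUBIC))
E
```

```text
blue [278. 215.] [534.   15.6] yaw 4.3 ext,disagree [149.1  -0.9  58.3  -1.7]
blue [278. 100.] [787.   23.8] yaw -77.4 ext,disagree [444.9 294.9 197.8 132.1]
green [393. 288.] [ 366.1 -256.3] yaw 0.6 ext,disagree [105.1 -47.5  42.7 -24.9]
green [409. 214.] [ 541.3 -293.9] yaw 54.4 ext,disagree [149.9  -4.7  61.9  -3.7]
orange [156. 302.] [325.5 300.9] yaw -77.1 ext,disagree [101.4 -57.   39.4 -23.2]
orange [161. 233.] [487.5 290.7] yaw -52.5 ext,disagree [152.3  -2.4  61.   -3. ]
```

View pics/crop0.png

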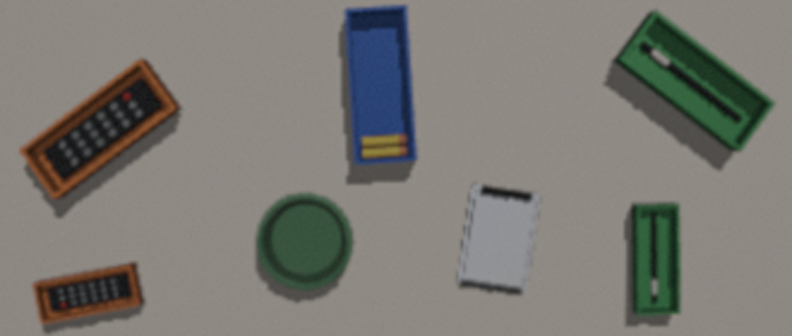

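The crop confirms it: the large green tray at (409,214) and the large orange tray at (162,234) measure about 150x60, while their small twins are about 105x43. The batteries sit at the base's robot-side end. I'll hover over green first, for a close look with the wrist camera.

```bash
cat >> h.py <<'E'
from scipy.spatial.transform import Rotation as Ro
def go(x,y,z,yawdeg,q=None):
    """tool-frame shift mm, rotvec deg from present measured pose to target (tool down)"""
    s=observe();R=Ro.from_euler("xyz",s["tool_rot"]);T=Ro.from_euler("xyz",[np.pi,0,np.radians(yawdeg)])
    d=R.inv().apply(np.array([x,y,z])-s["position"])*1e3;w=(R.inv()*T).as_rotvec(degrees=True)
    print("t",round(float(s["clock"]),2),"pos",np.round(s["position"]*1e3,1),"rot",np.round(np.degrees(s["tool_rot"]),2),"shift",d.round(1),"turn",w.round(2),"F",np.round(s["force"],1),"w",round(float(s["grip_width"])*1e3,1),"q7",np.round(s["qpos"][6],2))
E
python3 -c "
from h import *
go(.541,-.294,.2,54.4)"
```

```text
t 0.1 pos [ 267.1 -564.7  210.5] rot [-179.94    0.     25.31] shift [ 363.4 -127.6   10.6] turn [-6.000e-02 -1.000e-02 -2.909e+01] F [-0.3 -0.  -0.7] w 85.3 q7 -0.11
```

>>> send_rows(increments=[[[36,-13,1],[0,0,-4],1],[[80,-28,3],[0,0,-9],1],[[125,-44,4],[0,0,-14],1],[[170,-60,5],[0,0,-18],1],[[215,-76,7],[0,0,-22],1],[[260,-92,8],[0,0,-26],1],[[305,-107,9],[0,0,-29],1],[[340,-120,10],[0,0,-29.1],1],[[363,-128,10.6],[0,0,-29.1],1],[[363,-128,10.6],[0,0,-29.1],1]], newtons=30)

```text
clock: 1.1
position: [0.543, -0.2904, 0.1999]
tool_rot: [-3.141, -0.002, 0.955]
force: [-0.1, 1.2, -0.6]
grip_width: 0.0854
finger_force: 0.0
```

```bash
cat > w.py <<'E'
import sys
from h import *
col,name=sys.argv[1:3];top=float(sys.argv[3]) if len(sys.argv)>3 else .044
c=cam("wrist");im=grab_frame("wrist");cv2.imwrite(f"pics/{name}.png",im)
for b in blobs(mask(im,col),3000):
    r=tray(b,c,top,top-.036);print(col,"px",b.min(0),b.max(0),np.round(r[0]*1e3,1),"yaw",np.degrees(r[1]).round(2),"ext,disagree",r[2])
E
python3 w.py green w1; python3 -c "
from h import *
go(.541,-.294,.2,54.4)"
```

```text
green px [ 60 211] [171 302] [ 371.3 -258.3] yaw 1.38 ext,disagree [115.  -51.5  41.5 -18.5]
green px [245  99] [317 267] [ 540.8 -293.7] yaw 53.56 ext,disagree [ 1.494e+02 -6.000e-01  5.990e+01 -1.000e-01]
t 1.15 pos [ 541.4 -292.5  199.9] rot [-1.7995e+02 -2.0000e-02  5.4570e+01] shift [-1.5  0.5 -0.1] turn [-0.05 -0.02  0.17] F [-0.3 -1.   0.6] w 85.1 q7 -0.33
```

View pics/w1.png

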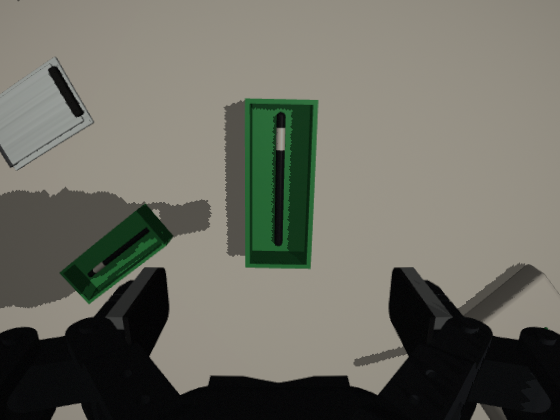

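Green is centred in the wrist view, with its outline at columns 245–317 and rows 99–267. It measures 149.4 x 59.9, so this is the right tray. It lies at (540.8, -293.7), yaw 53.6°, and I'll descend onto it.

```bash
python3 -c "
from h import *
go(.5408,-.2937,.006,53.6)"
```

```text
t 1.15 pos [ 541.4 -292.5  199.9] rot [-1.7995e+02 -2.0000e-02  5.4570e+01] shift [ -1.5   0.4 193.9] turn [-0.05 -0.02  0.97] F [-0.3 -1.   0.6] w 85.1 q7 -0.33
```

>>> send_rows(increments=[[[-1,0,25],[0,0,1],1],[[-1.5,0.4,60],[0,0,1],1],[[-1.5,0.4,95],[0,0,1],1],[[-1.5,0.4,130],[0,0,1],1],[[-1.5,0.4,155],[0,0,1],1],[[-1.5,0.4,175],[0,0,1],1],[[-1.5,0.4,187],[0,0,1],1],[[-1.5,0.4,194],[0,0,1],1],[[-1.5,0.4,194],[0,0,1],1],[[-1.5,0.4,194],[0,0,1],1]])

```text
clock: 2.15
position: [0.5404, -0.2959, 0.0072]
tool_rot: [3.141, -0.0, 0.932]
force: [-0.8, 0.1, -0.0]
grip_width: 0.0851
finger_force: 0.0
```

>>> send_rows(increments=[[[0,0,0],[0,0,0],-1],[[0,0,0],[0,0,0],-1],[[0,0,0],[0,0,0],-1],[[0,0,0],[0,0,0],-1],[[0,0,0],[0,0,0],-1],[[0,0,0],[0,0,0],-1],[[0,0,0],[0,0,0],-1],[[0,0,0],[0,0,0],-1]], newtons=30)

```text
clock: 2.95
position: [0.5405, -0.2958, 0.0073]
tool_rot: [3.141, -0.0, 0.932]
force: [-1.1, 0.5, 6.8]
grip_width: 0.0588
finger_force: 31.3
```

```bash
python3 -c "
from h import *
go(.5408,-.2937,.006,53.6)
s=observe();print(s['finger_force'])"
```

```text
t 2.95 pos [ 540.5 -295.8    7.3] rot [179.94  -0.    53.41] shift [ 1.9 -1.   1.3] turn [ 0.06 -0.   -0.19] F [-1.1  0.5  6.8] w 58.8 q7 -0.41
31.346381306648254
```

```bash
python3 -c "
from h import *
go(.534,-.145,.14,4.3)"
```

```text
t 2.95 pos [ 540.5 -295.8    7.3] rot [179.94  -0.    53.41] shift [ 117.2  -94.9 -132.8] turn [ 5.000e-02 -3.000e-02  4.911e+01] F [-1.1  0.5  6.8] w 58.8 q7 -0.41
```

>>> send_rows(increments=[[[0,0,-5],[0,0,0],-1],[[0,0,-15],[0,0,0],-1],[[0,0,-35],[0,0,0],-1],[[0,0,-60],[0,0,0],-1],[[0,0,-85],[0,0,0],-1],[[0,0,-110],[0,0,0],-1],[[0,0,-125],[0,0,0],-1],[[0,0,-133],[0,0,0],-1],[[0,0,-133],[0,0,0],-1]])

```text
clock: 3.85
position: [0.5403, -0.2957, 0.1401]
tool_rot: [3.14, -0.0, 0.932]
force: [-0.4, -0.4, -2.3]
grip_width: 0.0591
finger_force: 33.8
```

>>> send_rows(increments=[[[6,-5,0],[0,0,4],-1],[[18,-15,0],[0,0,10],-1],[[34,-28,0],[0,0,17],-1],[[52,-42,0],[0,0,24],-1],[[70,-57,0],[0,0,31],-1],[[87,-71,0],[0,0,38],-1],[[102,-83,0],[0,0,44],-1],[[112,-91,0],[0,0,48],-1],[[117,-95,0],[0,0,49.1],-1],[[117,-95,0],[0,0,49.1],-1]])

```text
clock: 4.85
position: [0.5333, -0.1443, 0.1387]
tool_rot: [-3.141, 0.001, 0.078]
force: [-0.5, 0.1, -2.3]
grip_width: 0.0594
finger_force: 33.7
```

>>> send_rows(increments=[[[0,0,0],[0,0,0],-1],[[0,0,0],[0,0,0],-1],[[0,0,0],[0,0,0],-1]])

```text
clock: 5.15
position: [0.5334, -0.1457, 0.1393]
tool_rot: [3.141, 0.0, 0.075]
force: [0.4, 0.2, -1.8]
grip_width: 0.0592
finger_force: 33.7
```

```bash
python3 -c "
from h import *
go(.534,-.145,.14,4.3)"; python3 w.py blue w2; python3 - <<'E'
from h import *
im=cv2.imread("pics/w2.png");c=cam("wrist");z=observe()["position"][2]
for b in blobs(mask(im,"green"),3000):
    r=tray(b,c,z+.0367,z+.0007);print(b.min(0),b.max(0),np.round(r[0]*1e3,1),np.degrees(r[1]).round(2),r[2])
E
```

```text
t 5.15 pos [ 533.4 -145.7  139.3] rot [1.7999e+02 1.0000e-02 4.2900e+00] shift [ 0.6 -0.7 -0.7] turn [ 0.01  0.01 -0.01] F [ 0.4  0.2 -1.8] w 59.2 q7 -1.34
blue px [ 4 76] [125 279] [533.8  14.3] yaw 4.47 ext,disagree [149.6  -0.4  76.    0. ]
[186  77] [370 386] [ 549.9 -144.6] 4.13 [ 1.195e+02 -3.050e+01  6.010e+01  1.000e-01]
```

View pics/w2.png

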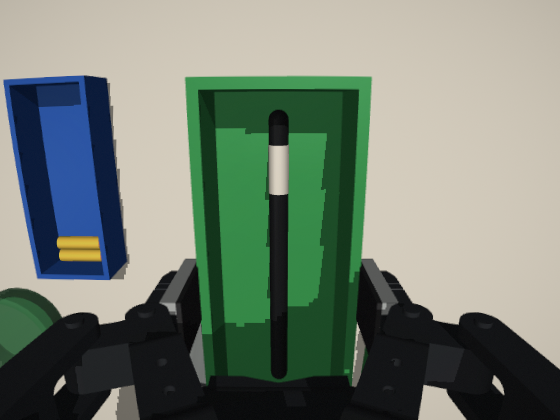

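The wrist view shows the base at the left (columns 4–125, rows 76–279), with the batteries at its near end around (80,248). Green is held in the middle (columns 186–370, far edge at row 77) and sits about 1.3 mm ahead of the TCP. I'll move it over the base.

```bash
python3 -c "
from h import *
go(.5634,.0167,.14,4.6)"
```

```text
t 5.2 pos [ 533.5 -145.6  139.3] rot [180.     0.     4.29] shift [  42.  -159.6   -0.7] turn [ 0.    0.   -0.31] F [ 0.1 -0.3 -2. ] w 59.3 q7 -1.34
```

>>> send_rows(increments=[[[3,-8,0],[0,0,0],-1],[[8,-26,0],[0,0,0],-1],[[14,-50,0],[0,0,0],-1],[[21,-78,0],[0,0,-0.3],-1],[[28,-106,0],[0,0,-0.3],-1],[[34,-130,0],[0,0,-0.3],-1],[[39,-148,0],[0,0,-0.3],-1],[[42,-157,0],[0,0,-0.3],-1],[[42,-159.6,0],[0,0,-0.3],-1],[[42,-159.6,0],[0,0,-0.3],-1]])

```text
clock: 6.2
position: [0.5633, 0.0169, 0.1394]
tool_rot: [3.141, 0.0, 0.08]
force: [0.0, -0.9, -1.7]
grip_width: 0.0592
finger_force: 33.7
```

>>> send_rows(increments=[[[0,0,5],[0,0,0],-1],[[0,0,15],[0,0,0],-1],[[0,0,30],[0,0,0],-1],[[0,0,45],[0,0,0],-1],[[0,0,58],[0,0,0],-1],[[0,0,67],[0,0,0],-1],[[0,0,72],[0,0,0],-1],[[0,0,74],[0,0,0],-1],[[0,0,74],[0,0,0],-1],[[0,0,74],[0,0,0],-1]])

```text
clock: 7.2
position: [0.5637, 0.0174, 0.0658]
tool_rot: [-3.142, -0.001, 0.08]
force: [-0.3, -0.0, -1.8]
grip_width: 0.0592
finger_force: 33.7
```

```bash
python3 -c "
from h import *
go(.5634,.0167,.0435,4.6)"; python3 - <<'E'
from h import *
im=grab_frame("wrist");c=cam("wrist");z=observe()["position"][2]
for b in blobs(mask(im,"green"),3000):
    r=tray(b,c,z+.0367,z+.0007);print(b.min(0),b.max(0),np.round(r[0]*1e3,1),np.degrees(r[1]).round(2),r[2])
sc=grab_frame("scene")
cv2.imwrite("pics/s1.png",np.vstack([cv2.resize(sc[140:240,220:340],(480,400),interpolation=cv2.INTER_CUBIC)]))
E
```

```text
t 7.2 pos [563.7  17.4  65.8] rot [-1.80e+02 -4.00e-02  4.61e+00] shift [-0.4  0.6 22.3] turn [-0.   -0.04  0.01] F [-0.3 -0.  -1.8] w 59.2 q7 -1.64
[186  77] [370 385] [580.3  18.5] 4.69 [ 1.189e+02 -3.110e+01  6.010e+01  1.000e-01]
```

View pics/s1.png

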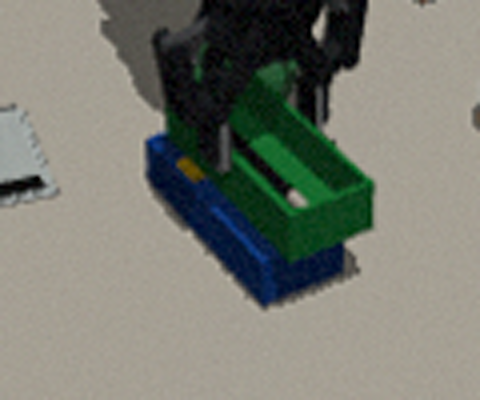

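Green is aligned above the base, with the yellow batteries still uncovered at about (190,168) in the crop. Lowering it slowly.

>>> send_rows(increments=[[[-0.2,0.4,3],[0,0,0],-1],[[-0.2,0.4,7],[0,0,0],-1],[[-0.2,0.4,11],[0,0,0],-1],[[-0.2,0.4,14],[0,0,0],-1],[[-0.2,0.4,16],[0,0,0],-1],[[-0.2,0.4,17.5],[0,0,0],-1],[[-0.2,0.4,18.5],[0,0,0],-1],[[-0.2,0.4,19.5],[0,0,0],-1],[[-0.2,0.4,20],[0,0,0],-1]])

```text
clock: 8.2
position: [0.5633, 0.0169, 0.0454]
tool_rot: [-3.142, -0.0, 0.08]
force: [-0.4, -0.9, -2.3]
grip_width: 0.059
finger_force: 33.7
```

>>> send_rows(increments=[[[0,0,0.5],[0,0,0],-1],[[0,0,1],[0,0,0],-1],[[0,0,1.5],[0,0,0],-1],[[0,0,2],[0,0,0],-1],[[0,0,2.3],[0,0,0],-1],[[0,0,2.3],[0,0,0],-1]])

```text
clock: 8.8
position: [0.5633, 0.0169, 0.0433]
tool_rot: [-3.142, -0.0, 0.08]
force: [-2.6, 0.4, 3.7]
grip_width: 0.0594
finger_force: 34.3
```

Contact came at the expected height (TCP 43.3 mm, foot 8 mm deep in the base). I'll release and retreat upward.

>>> send_rows(increments=[[[0,0,0],[0,0,0],0.5],[[0,0,0],[0,0,0],1],[[0,0,0],[0,0,0],1],[[0,0,0],[0,0,0],1],[[0,0,0],[0,0,0],1],[[0,0,0],[0,0,0],1],[[0,0,0],[0,0,0],1]])

```text
clock: 9.5
position: [0.5633, 0.0169, 0.0431]
tool_rot: [-3.142, -0.0, 0.08]
force: [0.3, 0.1, -1.0]
grip_width: 0.0855
finger_force: 0.0
```

>>> send_rows(increments=[[[0,0,-5],[0,0,0],1],[[0,0,-15],[0,0,0],1],[[0,0,-35],[0,0,0],1],[[0,0,-65],[0,0,0],1],[[0,0,-100],[0,0,0],1],[[0,0,-130],[0,0,0],1],[[0,0,-150],[0,0,0],1],[[0,0,-160],[0,0,0],1],[[0,0,-160],[0,0,0],1],[[0,0,-160],[0,0,0],1]])

```text
clock: 10.5
position: [0.5629, 0.0169, 0.2024]
tool_rot: [3.142, 0.001, 0.081]
force: [0.5, -1.2, -0.4]
grip_width: 0.0853
finger_force: 0.0
```

```bash
python3 w.py green w3 .08;  python3 - <<'E'
from h import *
c=cam("wrist");im=cv2.imread("pics/w3.png")
for b in blobs(mask(im,"blue"),200):
    P,C=toplane(b,c,.044);a=np.radians(4.45);u=np.array([np.cos(a),np.sin(a)]);print("blue: near end along axis",((P-[.5338,.0144])@u).min()*1e3,"y",((P-[.5338,.0144])@[-u[1],u[0]]).min()*1e3,((P-[.5338,.0144])@[-u[1],u[0]]).max()*1e3,b.min(0),b.max(0))
go(.4875,.2907,.2,-52.5);go(.4875,.2907,.2,127.5)
print(observe()["qpos"].round(2))
E
```

```text
green px [238  90] [318 278] [564.2  17. ] yaw 4.67 ext,disagree [150.  -0.  60.   0.]
blue: near end along axis -73.65999106460148 y -28.916294975226123 30.14076371983572 [246 279] [309 289]
blue: near end along axis 162.68401196501893 y -173.2439605742459 -52.22556161863525 [346   0] [494  19]
t 10.55 pos [562.7  16.9 202.1] rot [1.80e+02 9.00e-02 4.61e+00] shift [ -52.9 -279.     2.2] turn [5.000e-02 8.000e-02 5.711e+01] F [-0.7  0.2  0.1] w 85.2 q7 -1.63
t 10.55 pos [562.7  16.9 202.1] rot [1.80e+02 9.00e-02 4.61e+00] shift [ -52.9 -279.     2.2] turn [-1.0000e-01  5.0000e-02 -1.2289e+02] F [-0.7  0.2  0.1] w 85.2 q7 -1.63
[-0.12  0.43 -0.02  1.78  0.01  0.93 -1.63]
```

View pics/w3.png

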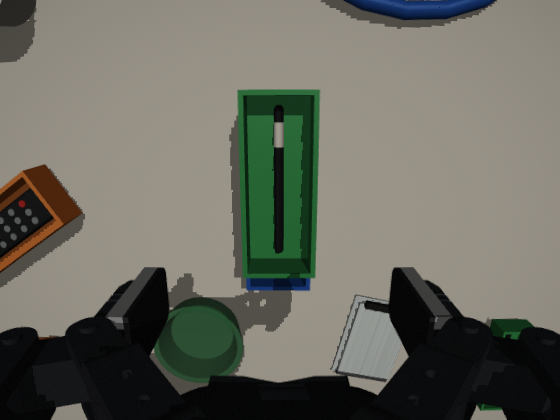

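Green is seated level. Its outline is 150.0 x 60.0 at the 80 mm rim height, columns 238–318 and rows 90–278, and it is shifted about 30 mm. The base end shows below it at rows 279–289. I'll move over orange next, turning the way joint 7 allows.

>>> send_rows(increments=[[[-2,-10,0],[0,0,-5],1],[[-6,-30,0],[0,0,-13],1],[[-10,-50,0],[0,0,-21],1],[[-14,-75,0],[0,0,-29],1],[[-19,-100,0],[0,0,-37],1],[[-24,-125,0],[0,0,-45],1],[[-28,-150,1],[0,0,-53],1],[[-33,-175,1],[0,0,-61],1],[[-38,-200,2],[0,0,-69],1],[[-42,-220,2],[0,0,-77],1]])

```text
clock: 11.55
position: [0.5026, 0.2341, 0.1999]
tool_rot: [-3.14, 0.001, 1.431]
force: [0.9, -0.5, -0.1]
grip_width: 0.0853
finger_force: 0.0
```

```bash
python3 -c "
from h import *
go(.4875,.2907,.2,127.5)"
```

```text
t 11.55 pos [502.6 234.1 199.9] rot [-1.7989e+02  3.0000e-02  8.1990e+01] shift [ 53.9 -22.9  -0.1] turn [-1.200e-01 -2.000e-02 -4.551e+01] F [ 0.9 -0.5 -0.1] w 85.3 q7 -0.86
```

>>> send_rows(increments=[[[10,-4,0],[0,0,-8],1],[[22,-9,0],[0,0,-16],1],[[33,-14,0],[0,0,-24],1],[[43,-18,0],[0,0,-32],1],[[50,-21,0],[0,0,-40],1],[[54,-23,0],[0,0,-45.5],1],[[54,-23,0],[0,0,-45.5],1],[[54,-23,0],[0,0,-45.5],1]])

```text
clock: 12.35
position: [0.4886, 0.2892, 0.2003]
tool_rot: [-3.14, -0.0, 2.215]
force: [0.2, -0.4, -0.5]
grip_width: 0.0853
finger_force: 0.0
```

```bash
python3 w.py orange w4; python3 -c "
from h import *
go(.4875,.2907,.006,127.5)"
```

```text
orange px [242  93] [314 262] [486.8 290. ] yaw -52.76 ext,disagree [149.4  -0.6  60.3   0.3]
orange px [94  0] [177 118] [327.2 304.7] yaw -77.52 ext,disagree [ 99.  -51.   46.3 -24.6]
t 12.4 pos [488.8 289.1 200.5] rot [-1.7994e+02 -1.0000e-02  1.2692e+02] shift [2.000e+00 1.000e-01 1.945e+02] turn [-0.06 -0.01 -0.58] F [ 0.1 -0.2 -0.2] w 85.7 q7 -0.27
```

View pics/w4.png

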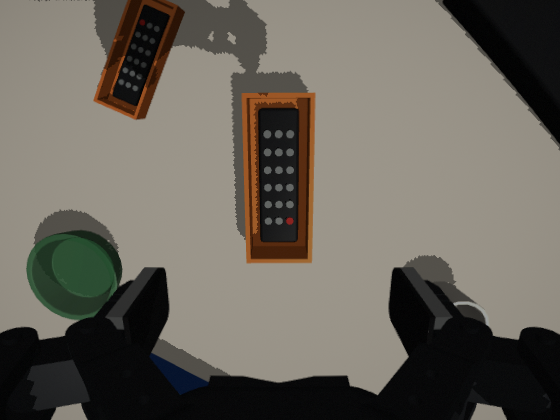

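The large orange tray is centred in the view (columns 242–314, rows 93–262) and measures 149.4 x 60.3. The small one is at the upper left (140,58), and the cup is well clear. Descending to grasp.

>>> send_rows(increments=[[[1,-0.5,25],[0,0,-0.3],1],[[1.9,-1,60],[0,0,-0.3],1],[[1.9,-1,95],[0,0,-0.3],1],[[1.9,-1,130],[0,0,-0.3],1],[[1.9,-1,155],[0,0,-0.3],1],[[1.9,-1,175],[0,0,-0.3],1],[[1.9,-1,187],[0,0,-0.3],1],[[1.9,-1,193.5],[0,0,-0.3],1],[[1.9,-1,193.5],[0,0,-0.3],1],[[1.9,-1,193.5],[0,0,-0.3],1]])

```text
clock: 13.4
position: [0.4873, 0.2908, 0.0083]
tool_rot: [3.141, 0.0, 2.223]
force: [-0.1, -0.1, -0.4]
grip_width: 0.0855
finger_force: 0.0
```

>>> send_rows(increments=[[[0,0,0],[0,0,0],-1],[[0,0,0],[0,0,0],-1],[[0,0,0],[0,0,0],-1],[[0,0,0],[0,0,0],-1],[[0,0,0],[0,0,0],-1],[[0,0,0],[0,0,0],-1],[[0,0,0],[0,0,0],-1],[[0,0,0],[0,0,0],-1]], newtons=35)

```text
clock: 14.2
position: [0.4873, 0.2907, 0.0085]
tool_rot: [3.14, 0.0, 2.223]
force: [-1.6, -1.4, 8.4]
grip_width: 0.0589
finger_force: 36.1
```

>>> send_rows(increments=[[[0,0,-5],[0,0,0],-1],[[0,0,-15],[0,0,0],-1],[[0,0,-35],[0,0,0],-1],[[0,0,-65],[0,0,0],-1],[[0,0,-100],[0,0,0],-1],[[0,0,-130],[0,0,0],-1],[[0,0,-155],[0,0,0],-1],[[0,0,-165],[0,0,0],-1],[[0,0,-165],[0,0,0],-1]])

```text
clock: 15.1
position: [0.4874, 0.2907, 0.1738]
tool_rot: [3.14, 0.0, 2.223]
force: [-0.9, 0.0, -2.0]
grip_width: 0.059
finger_force: 39.4
```

```bash
python3 -c "
from h import *
go(.534,.17,.17,184.67)"
```

```text
t 15.1 pos [487.4 290.7 173.8] rot [1.7988e+02 3.0000e-02 1.2740e+02] shift [-124.2  -36.2    3.8] turn [  0.1    0.09 -57.27] F [-0.9  0.  -2. ] w 59.0 q7 -0.29
```

>>> send_rows(increments=[[[-5,-2,0],[0,0,-4],-1],[[-18,-6,0],[0,0,-11],-1],[[-35,-11,0],[0,0,-19],-1],[[-55,-17,0],[0,0,-27],-1],[[-75,-22,0],[0,0,-35],-1],[[-93,-28,0],[0,0,-43],-1],[[-108,-32,0],[0,0,-50],-1],[[-118,-35,0],[0,0,-55],-1],[[-124,-36,0],[0,0,-57.3],-1],[[-124,-36,0],[0,0,-57.3],-1]])

```text
clock: 16.1
position: [0.5334, 0.169, 0.1711]
tool_rot: [-3.141, -0.002, -3.06]
force: [0.1, 0.7, -2.7]
grip_width: 0.0589
finger_force: 39.3
```

>>> send_rows(increments=[[[0,0,0],[0,0,0],-1],[[0,0,0],[0,0,0],-1],[[0,0,0],[0,0,0],-1]])

```text
clock: 16.4
position: [0.5334, 0.1707, 0.1725]
tool_rot: [3.142, -0.0, -3.059]
force: [-0.3, -0.3, -1.3]
grip_width: 0.0589
finger_force: 39.3
```

```bash
cat > m.py <<'E'
from h import *
c=cam("wrist");im=grab_frame("wrist");z=observe()["position"][2]
cv2.imwrite("pics/m%d.png"%(observe()["clock"]*100),im)
go(.534,.17,.17,184.67)
for col,t in(("green",.08),("orange",z+.0355)):
  for b in blobs(mask(im,col),3000):
    r=tray(b,c,t,t-.036);print(col,b.min(0),b.max(0),np.round(r[0]*1e3,1),np.degrees(r[1]).round(2),r[2])
    if col=="orange": # near end hidden by the gripper: use the far edge alone
        u=-np.array([np.cos(r[1]),np.sin(r[1])]);print("  held centre",((r[0]+u*r[2][1]/2000)*1e3).round(1))
E
python3 m.py
```

```text
t 16.45 pos [533.4 170.6 172.5] rot [-180.     -0.   -175.28] shift [-0.5 -0.6  2.5] turn [-0.   -0.    0.05] F [-0.1  0.4 -2. ] w 58.9 q7 0.81
green [ 14 121] [133 318] [564.4  17.7] 4.85 [ 1.519e+02  3.000e-01  7.540e+01 -1.000e-01]
orange [188  86] [370 386] [517.2 169.2] 4.83 [ 1.178e+02 -3.220e+01  5.990e+01 -1.000e-01]
  held centre [533.2 170.6]
```

>>> send_rows(increments=[[[1,-8,0],[0,0,0],-1],[[2,-26,0],[0,0,0],-1],[[4,-50,0],[0,0,0],-1],[[6,-78,0],[0,0,0],-1],[[8,-106,0],[0,0,0],-1],[[10,-130,0],[0,0,0],-1],[[11,-146,0],[0,0,0],-1],[[12,-153,0],[0,0,0],-1],[[12.1,-155.2,0],[0,0,0],-1],[[12.1,-155.2,0],[0,0,0],-1]])

```text
clock: 17.45
position: [0.5343, 0.0149, 0.1727]
tool_rot: [3.141, 0.0, -3.059]
force: [-0.4, 0.6, -2.3]
grip_width: 0.0592
finger_force: 39.3
```

>>> send_rows(increments=[[[0,0,5],[0,0,0],-1],[[0,0,15],[0,0,0],-1],[[0,0,30],[0,0,0],-1],[[0,0,45],[0,0,0],-1],[[0,0,57],[0,0,0],-1],[[0,0,64],[0,0,0],-1],[[0,0,69],[0,0,0],-1],[[0,0,70],[0,0,0],-1],[[0,0,70],[0,0,0],-1],[[0,0,70],[0,0,0],-1]])

```text
clock: 18.45
position: [0.5346, 0.0145, 0.103]
tool_rot: [-3.142, 0.001, -3.059]
force: [0.3, 0.3, -2.0]
grip_width: 0.059
finger_force: 39.3
```

```bash
python3 m.py; python3 - <<'E'
from h import *
go(.5341,.0149,.0805,184.72)
cv2.imwrite("pics/s2.png",cv2.resize(grab_frame("scene")[120:240,210:350],(560,480),interpolation=cv2.INTER_CUBIC))
E
```

```text
t 18.5 pos [534.6  14.5 103. ] rot [-1.800e+02  4.000e-02 -1.753e+02] shift [-12.2 155.  -67. ] turn [-0.    0.04  0.03] F [ 0.5  0.2 -2. ] w 59.0 q7 1.01
orange [188  86] [370 385] [518.3  13.1] 4.56 [ 1.173e+02 -3.270e+01  5.990e+01 -1.000e-01]
  held centre [534.6  14.4]
t 18.5 pos [534.6  14.5 103. ] rot [-1.800e+02  4.000e-02 -1.753e+02] shift [ 0.5  0.5 22.5] turn [-0.    0.04 -0.02] F [ 0.5  0.2 -2. ] w 59.0 q7 1.01
```

View pics/s2.png

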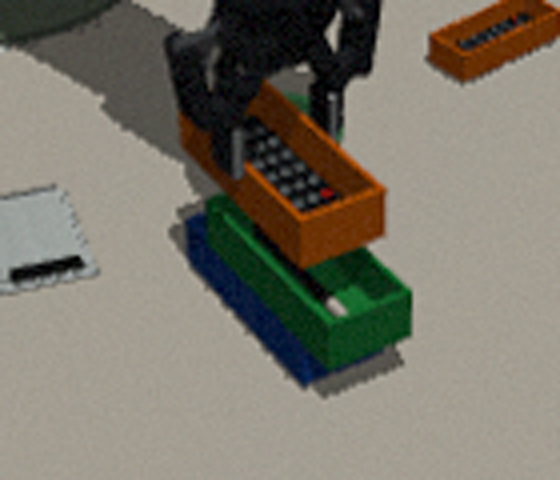

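Orange hovers over green, shifted back towards the battery end and aligned across. Lowering gently.

>>> send_rows(increments=[[[0.4,0.4,3],[0,0,0],-1],[[0.8,0.4,7],[0,0,0],-1],[[0.8,0.4,11],[0,0,0],-1],[[0.8,0.4,14],[0,0,0],-1],[[0.8,0.4,16],[0,0,0],-1],[[0.8,0.4,17.5],[0,0,0],-1],[[0.8,0.4,18.5],[0,0,0],-1],[[0.8,0.4,19.5],[0,0,0],-1],[[0.8,0.4,20],[0,0,0],-1]])

```text
clock: 19.45
position: [0.5335, 0.0148, 0.0826]
tool_rot: [3.142, 0.0, -3.059]
force: [-0.2, 0.5, -2.1]
grip_width: 0.0589
finger_force: 39.3
```

>>> send_rows(increments=[[[0,0,0.5],[0,0,0],-1],[[0,0,1],[0,0,0],-1],[[0,0,1.5],[0,0,0],-1],[[0,0,2],[0,0,0],-1],[[0,0,2.3],[0,0,0],-1],[[0,0,2.3],[0,0,0],-1]])

```text
clock: 20.05
position: [0.5335, 0.0148, 0.0805]
tool_rot: [-3.141, 0.0, -3.059]
force: [-1.9, -1.6, 3.9]
grip_width: 0.0585
finger_force: 39.9
```

Contact is at 80.5 mm, exactly the seated height, so I'll release and retreat.

>>> send_rows(increments=[[[0,0,0],[0,0,0],0.5],[[0,0,0],[0,0,0],1],[[0,0,0],[0,0,0],1],[[0,0,0],[0,0,0],1],[[0,0,0],[0,0,0],1],[[0,0,0],[0,0,0],1],[[0,0,0],[0,0,0],1]])

```text
clock: 20.75
position: [0.5335, 0.0148, 0.0803]
tool_rot: [3.142, -0.0, -3.059]
force: [-1.2, -0.6, 0.2]
grip_width: 0.0853
finger_force: 0.0
```

>>> send_rows(increments=[[[0,0,-5],[0,0,0],1],[[0,0,-15],[0,0,0],1],[[0,0,-35],[0,0,0],1],[[0,0,-65],[0,0,0],1],[[0,0,-100],[0,0,0],1],[[0,0,-130],[0,0,0],1],[[0,0,-150],[0,0,0],1],[[0,0,-160],[0,0,0],1],[[0,0,-160],[0,0,0],1],[[0,0,-160],[0,0,0],1]])

```text
clock: 21.75
position: [0.5331, 0.0146, 0.2396]
tool_rot: [-3.141, -0.001, -3.059]
force: [-0.4, -0.2, 0.9]
grip_width: 0.0851
finger_force: 0.0
```

```bash
python3 w.py orange w5 .116; python3 - <<'E'
from h import *
c=cam("wrist");im=cv2.imread("pics/w5.png")
u=np.array([np.cos(np.radians(4.7)),np.sin(np.radians(4.7))])
for b in blobs(mask(im,"green"),200):
    P,C=toplane(b,c,.08);print("green",b.min(0),b.max(0),"far end along axis from base centre",((P-[.5338,.0144])@u).max()*1e3)
print(observe()["grip_width"],observe()["force"].round(1))
cv2.imwrite("pics/s3.png",cv2.resize(grab_frame("scene")[130:240,210:350],(700,550),interpolation=cv2.INTER_CUBIC))
E
```

```text
orange px [239  95] [319 281] [533.3  14.9] yaw 4.66 ext,disagree [ 1.499e+02 -1.000e-01  6.020e+01  2.000e-01]
green [248 282] [309 292] far end along axis from base centre 103.4742183339503
green [0 0] [43 41] far end along axis from base centre -123.97921420975554
0.0854518514940613 [ 0.2 -0.1  0.5]
```

View pics/s3.png

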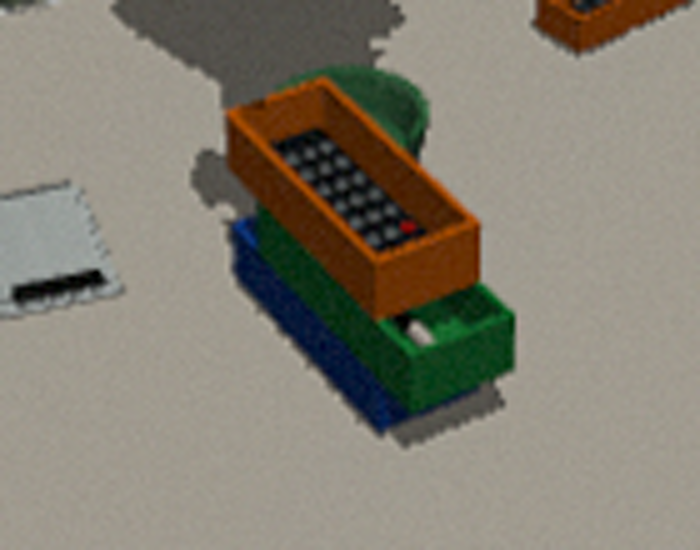

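The crop shows the finished zigzag: blue base, green shifted away from the batteries, and orange back above the base, both level and seated. By measurement green is about 30 mm out, and orange is within about 1 mm of the base centre. I'll hand it in.

```bash
python3 -c "
from workcell import *
print(job_done())"
```

```text
the job is handed in; nothing more can be done
None
```

The zigzag stack is built and handed in at about 22 s: green sits level on the base about 30 mm away from the batteries, and orange sits level on green, shifted about 31 mm back to end straight above the base; I didn't re-measure the racket, ashtray, phone stand and cup at the end, but the arm stayed clear of them.

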